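Load can capacitors into the soldering pallet in mirrored order

TASK

Move the four can capacitors from the carriers on the aluminium rail into the four pockets of the grey soldering pallet, each standing upright, leads up, and fully down in its pocket. The board will be laid over the pallet face down, so the row must be mirrored: the can at the rail's left end (towards the two parts bins) goes into the pallet's right-hand end pocket (towards the power strip), the next one into the pocket beside it, and so on, until the rail's right-hand can stands in the pallet's left-hand pocket. Do not lay a can on its side on the way, since that bends its leads.

Things in the scene. Friction and masses are not known exactly. Their poses are not given: they have to be found in the camera images.
- can_blue_mid (a point): The dark blue can capacitor: upright cylinder 25 mm across, 60 mm tall, 45 g, tapered foot, two 7 mm leads on top. The point is its centre, 30 mm above the foot; z up along the can. It starts in a carrier on the rail, its centre 22 mm above the carrier's top. Grip it across its sides from above, about 10 mm above the centre; lift it straight up.
- can_red_mid (a point): The red can capacitor: upright cylinder 25 mm across, 60 mm tall, 45 g, tapered foot, two 7 mm leads on top. The point is its centre, 30 mm above the foot; z up along the can. It starts in a carrier on the rail, its centre 22 mm above the carrier's top. Grip it across its sides from above, about 10 mm above the centre; lift it straight up.
- can_yellow_mid (a point): The yellow can capacitor: upright cylinder 25 mm across, 60 mm tall, 45 g, tapered foot, two 7 mm leads on top. The point is its centre, 30 mm above the foot; z up along the can. It starts in a carrier on the rail, its centre 22 mm above the carrier's top. Grip it across its sides from above, about 10 mm above the centre; lift it straight up.
- can_white_mid (a point): The white can capacitor: upright cylinder 25 mm across, 60 mm tall, 45 g, tapered foot, two 7 mm leads on top. The point is its centre, 30 mm above the foot; z up along the can. It starts in a carrier on the rail, its centre 22 mm above the carrier's top. Grip it across its sides from above, about 10 mm above the centre; lift it straight up.
- rail: Carrier rail: low bright aluminium bar, 39 x 215 x 12 mm, fixed. Origin at the centre of its underside; +y along it to its left end as the robot sees it, +x away from the robot, z up; turned 0.35 to 0.7 rad, so its right end is farther off. Four carriers sit on it at y = -75, -25, 25, 75 mm; which can stands where changes. Machines up to 0.4 m high stand to the left and behind.
- carrier_blue: Black square carrier, 42 x 42 x 12 mm, fixed on the rail, in which the dark blue can stands at the start; origin at the centre of its underside, axes as the rail's. Its round pocket is 27.5 mm wide, 8 mm deep. It stays on the rail, empty, when the can is gone.
- carrier_red: Black square carrier, 42 x 42 x 12 mm, fixed on the rail, in which the red can stands at the start; origin at the centre of its underside, axes as the rail's. Its round pocket is 27.5 mm wide, 8 mm deep. It stays on the rail, empty, when the can is gone.
- carrier_yellow: Black square carrier, 42 x 42 x 12 mm, fixed on the rail, in which the yellow can stands at the start; origin at the centre of its underside, axes as the rail's. Its round pocket is 27.5 mm wide, 8 mm deep. It stays on the rail, empty, when the can is gone.
- carrier_white: Black square carrier, 42 x 42 x 12 mm, fixed on the rail, in which the white can stands at the start; origin at the centre of its underside, axes as the rail's. Its round pocket is 27.5 mm wide, 8 mm deep. It stays on the rail, empty, when the can is gone.
- pallet: Soldering pallet: light grey fixed plate, 70 x 206 x 19 mm, about parallel to the rail. Origin: centre of underside; axes as the rail's. Pockets at x = 0, y = -75, -25, 25, 75 mm: 31 mm wide, 13 mm deep, mouth flared to 43 mm. A can fully home has its centre 36 mm above the origin. Steel pins, 56 mm above the top, at x, y = (27, 95), (-27, -95); 9 mm high clips at (+-28, 0).
Things that resemble listed ones, but are neither listed nor needed, are in the scene too. What is shaped like the part that bears can_white_mid but green is not meant.

How it is judged:
By the outcome, as a careful person would: the job done as asked, in the order asked, and still so for the second after the job is handed in, with the robot touching nothing.
It also fails if it takes over 90 s, if anything falls off the work surface, if the arm or the gripper's body presses on something with over 40 N, if the wrist force passes 120 N, or if a joint passes its speed limit or range.

ROBOT

A 6-joint arm with a two-finger parallel gripper is mounted at the origin on the work surface; the furniture and walls round the work are solid. World frame = base frame: x ahead of the robot, y to its left, z up, the work surface at z = 0. Lengths are in m, angles in rad, forces in N, time in s.
With the tool pointing down it reaches from about 0.35 to 0.975 m from the base axis. Payload 4.9 kg.
Tool frame: the origin (TCP) lies between the finger pads; the fingertips stand 22 mm ahead of it and the grasp point (between the pads) lies 3 mm ahead of it; z points along the fingers, y is the line along which they close (so a half turn about z gives the same grasp; the last joint's range is limited). The gripper opens to 85 mm and grips with 20 to 120 N. Pads are 22 mm wide; open, the fingers measure 114 mm over their backs; the gripper's body (76 mm by 85 mm) begins 54 mm behind the grasp point. The pads swing forward as they close: fully open they stand 13 mm farther back than shut.
Start: joints at [1.071, 0.053, 1.613, -0, 1.476, -0.119], TCP at [0.232, 0.58, 0.253] pointing down, gripper open.
Joint ranges: [-3.01, 3.01], [-1.01, 2.22], [0.06, 2.58], [-1.02, 4.17], [0.09, 2.62], [-3.14, 3.14]. Speed limits (rad/s): [2.57, 2.57, 3.14, 3.14, 3.14, 3.14].

INTERFACE

Orientations are given as a unit quaternion [w, x, y, z].
In Python, from plant import state, grab_frame, get_calibration, job_done, recognise, regions_of gives the robot as it stands.
- The arm moves only by the tool apply_moves, never from a script. Its argument "targets" is a list of rows, each an object with "translation": the shift along the tool's x, y, z normalised to -1 to 1, where 1 is 100 mm, a list of three; "twist": the turn about the tool's z normalised to -1 to 1, where 1 is 0.1 rad; "hand": the opening, from 0 (shut) to 1 (fully open). A call has 1 to 8 rows; each row shifts and turns the commanded pose from where the row before left it, along the tool's axes as they then stand; what a row does not reach is not made up. A row lasts 1/10 s, in which the tool goes at most 50 mm and 8.59 degrees, less where a joint would pass 70% of its speed; a pose out of reach is approached as far as the arm can. A call with a number of a shift or a turn outside -1 to 1 is refused whole. A call with a gripper value outside its range is refused whole. The fingers move at their own pace and stop on an object; the grip force is fixed at half the most. Time passes only in rows, so rows that do not move let the fingers close. It gives the time, the measured TCP pose, the force, the opening and the grip force at its end, in the units of the state.
- state(): the state, without advancing time (a new reading comes with each control period).
- grab_frame(name): name is "scene" or "top" or "wrist"; returns the picture (480x640x3 uint8, red, green, blue); there is no depth.
- get_calibration(name): a dict with "camera_matrix" (3x3 intrinsics, pixels), "pose" (4x4, takes a point from camera to world coordinates). Camera axes: x right, y up, looking along -z (the intrinsics and any distortion apply to the point x, -y, -z); pixel columns grow to the right and rows downward; lengths in m; the calibration is good to about 2 mm. A picture is of the moment at which its call begins: read the wrist's pose just before it. get_calibration takes no time and is no camera call; for the wrist camera it gives the pose at the moment of the call.
- job_done(): hands the job in; it is judged then, once.
Trained networks look in the newest picture that a camera, given by its name, has taken for a name from the list of things; names that differ only in an ending like _2 or _b are one class to them, and where a whole thing is asked for, a point or a joint stands for the part that bears it (a point fixed in the world has none). Each returns a list of dicts, best first, with "score" (0 to 1); they miss things now and then, are a little off and sometimes report something else, mostly with a low value. They report only what shows in the picture. A call takes as long as a camera call. They do not tell look-alikes from the thing itself.
- recognise(camera, query): "point" ([x, y, z] in m, in world coordinates, good to about 4 mm: the middle of the surface that is visible of it).
- regions_of(camera, query): "pixels" (480x640 bool, what is visible of it).
The state is a dict: "time": time; "joint_pos": joint angles; "joint_vel": joint speeds; "joint_efforts": joint torques, N m; "tool_pos": TCP position; "tool_rot": TCP orientation; "contact_force": force on the tool from outside, world axes, zero at the start; "ft_torque": the same for the moment, N m; "gripper_width": opening from 0.0 (shut) to 1.0 (fully open); "grasp_force": force on a finger pad.
Only numpy, scipy, OpenCV 4.12 (cv2) and the standard library are available. Lean on these libraries where they do the work, as an engineer would, in place of code of your own. Each camera call takes 0.05 s, during which the arm holds its last target. There are 200 camera calls.

## Working session

There is one attempt and no reset: what is moved stays moved. The work goes in short steps, Python scripts to look and compute and a tool call to move; the robot and the scene stay as the last step left them, time stands still between calls to the robot, and variables do not carry over. Pictures are saved under pics/ and viewed, at most 14 in all, crops included, and the job is handed in when it is done.

Besides the shell and the picture viewer there is one more tool, called after "Emit:" as name([rows], argument=value, ...), one row to a line, values as JSON. apply_moves: Moves the arm, as the interface text tells. Its arguments: {"type":"object","properties":{"targets":{"type":"array"}},"required":["targets"]}

```bash
mkdir -p pics; ls
cat > h.py <<'E'
import numpy as np, cv2
from plant import *
def save(cam,name):
    im=grab_frame(cam); cv2.imwrite(f'pics/{name}.png',im[:,:,::-1]); return im
E
python3 - <<'E'
from h import *
np.set_printoptions(precision=4,suppress=True)
print(state())
for c in ['scene','top']:
    save(c,c+'0'); k=get_calibration(c); print(c,k)
    for q in ['can_blue_mid','can_red_mid','can_yellow_mid','can_white_mid','rail','pallet','carrier_white']:
        print(q,[(np.round(r['point'],4),round(r['score'],2)) for r in recognise(c,q)[:3]])
E
```

```text
pics
{'time': 0.0, 'joint_pos': array([ 1.071 ,  0.0534,  1.6143, -0.    ,  1.476 , -0.119 ]), 'joint_vel': array([-0.0002,  0.0006, -0.0002, -0.0017, -0.    ,  0.0011]), 'joint_efforts': array([ -0.0001, -39.3716, -37.0162,  -0.0002,   0.0074,   0.    ]), 'tool_pos': array([0.232 , 0.5797, 0.252 ]), 'tool_rot': array([-0.0003,  0.1892,  0.9819, -0.001 ]), 'contact_force': array([ 0.0252, -0.3513,  0.0354]), 'ft_torque': array([ 0.0632, -0.0247, -0.0537]), 'grasp_force': 0.0, 'gripper_width': 1.0005619734895674}
scene {'camera_matrix': array([[495.3413,   0.    , 320.1864],
       [  0.    , 495.3413, 237.7255],
       [  0.    ,   0.    ,   1.    ]]), 'pose': array([[ 0.8654,  0.2488, -0.4349,  0.1399],
       [-0.5006,  0.3952, -0.7702, -1.0395],
       [-0.0198,  0.8842,  0.4666,  0.5855],
       [ 0.    ,  0.    ,  0.    ,  1.    ]])}
can_blue_mid [(array([ 0.5074, -0.3099,  0.0588]), 0.54)]
can_red_mid [(array([ 0.4228, -0.1842,  0.0575]), 0.68)]
can_yellow_mid [(array([ 0.5045, -0.3075,  0.0261]), 0.74)]
can_white_mid [(array([ 0.4805, -0.2659,  0.0548]), 0.92)]
rail [(array([ 
[... 258 characters left out ...]
    ,   0.    ,   1.    ]]), 'pose': array([[-0.0007,  0.999 , -0.0453,  0.5569],
       [-0.9996,  0.0006,  0.0283, -0.1799],
       [ 0.0283,  0.0453,  0.9986,  1.0048],
       [ 0.    ,  0.    ,  0.    ,  1.    ]])}
can_blue_mid [(array([ 0.5125, -0.3   ,  0.0741]), 0.65)]
can_red_mid [(array([ 0.4313, -0.1711,  0.0762]), 0.56), (array([ 0.4366, -0.17  ,  0.0253]), 0.56)]
can_yellow_mid [(array([ 0.4618, -0.2119,  0.0773]), 0.68)]
can_white_mid [(array([ 0.8558, -0.0025,  0.056 ]), 0.81), (array([ 0.4862, -0.2595,  0.0795]), 0.6)]
rail [(array([ 0.475 , -0.2354,  0.0138]), 0.88)]
pallet [(array([ 0.4136, -0.3145,  0.0222]), 0.55)]
carrier_white [(array([ 0.4913, -0.2541,  0.0272]), 0.52)]
```

View pics/top0.png

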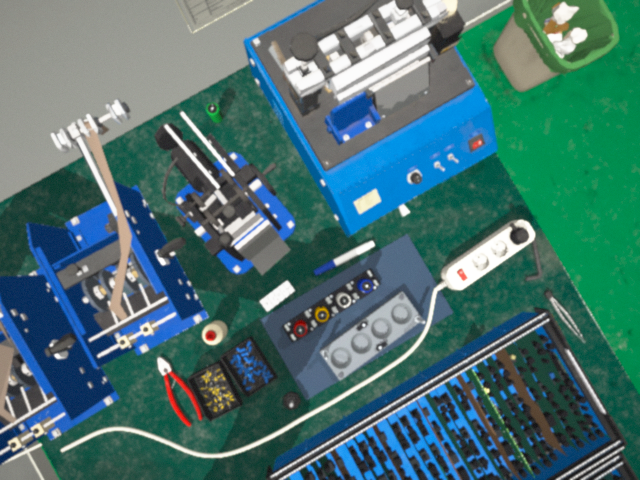

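View pics/scene0.png

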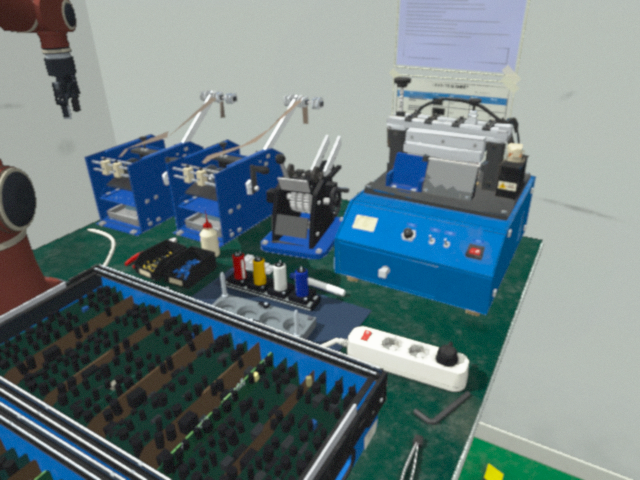

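The top view shows the cans left to right as red (300,328), yellow (321,313), white (344,300) and blue (367,286). The grey pallet's pockets are at (342,357), (360,342), (381,327) and (403,312). The scene view confirms the order; another white can-like object at upper right is a decoy. I'll raise the arm over the machines and look from close up.

Emit:
apply_moves([
  {"translation": [0,0,-0.5],"twist": 0,"hand": 1},
  {"translation": [0,0,-0.5],"twist": 0,"hand": 1},
  {"translation": [0,0,-0.5],"twist": 0,"hand": 1},
  {"translation": [0,0,-0.5],"twist": 0,"hand": 1},
  {"translation": [0,0,-0.5],"twist": 0,"hand": 1},
  {"translation": [0,0,0],"twist": 0,"hand": 1},
])

```text
time: 1.4
tool_pos: [0.2325, 0.5807, 0.514]
tool_rot: [0.002, 0.189, 0.982, 0.008]
contact_force: [0.1, -0.6, 0.8]
gripper_width: 0.999
grasp_force: 0.0
```

Emit:
apply_moves([
  {"translation": [-0.345,-0.33,0],"twist": 0,"hand": 1},
  {"translation": [-0.345,-0.33,0],"twist": 0,"hand": 1},
  {"translation": [-0.345,-0.33,0],"twist": 0,"hand": 1},
  {"translation": [-0.345,-0.33,0],"twist": 0,"hand": 1},
  {"translation": [-0.345,-0.33,0],"twist": 0,"hand": 1},
  {"translation": [-0.345,-0.33,0],"twist": 0,"hand": 1},
  {"translation": [-0.345,-0.33,0],"twist": 0,"hand": 1},
  {"translation": [-0.345,-0.33,0],"twist": 0,"hand": 1},
])

```text
time: 2.2
tool_pos: [0.3906, 0.2308, 0.503]
tool_rot: [0.0, 0.189, 0.982, 0.0]
contact_force: [1.0, -0.0, 0.9]
gripper_width: 1.002
grasp_force: 0.0
```

Emit:
apply_moves([
  {"translation": [-0.345,-0.33,0],"twist": 0,"hand": 1},
  {"translation": [-0.345,-0.33,0],"twist": 0,"hand": 1},
  {"translation": [-0.345,-0.33,0],"twist": 0,"hand": 1},
  {"translation": [-0.155,-0.42,0],"twist": 0,"hand": 1},
  {"translation": [-0.155,-0.42,0],"twist": 0,"hand": 1},
  {"translation": [-0.155,-0.42,0],"twist": 0,"hand": 1},
  {"translation": [-0.155,-0.42,0],"twist": 0,"hand": 1},
  {"translation": [-0.155,-0.42,0],"twist": 0,"hand": 1},
])

```text
time: 3.0
tool_pos: [0.4431, -0.1234, 0.503]
tool_rot: [0.0, 0.189, 0.982, 0.0]
contact_force: [0.3, 0.1, -0.6]
gripper_width: 0.999
grasp_force: 0.0
```

Emit:
apply_moves([
  {"translation": [-0.155,-0.42,0],"twist": 0,"hand": 1},
  {"translation": [-0.155,-0.42,0],"twist": 0,"hand": 1},
  {"translation": [-0.155,-0.42,0],"twist": 0,"hand": 1},
  {"translation": [0,0,0.4],"twist": 0,"hand": 1},
  {"translation": [0,0,0.4],"twist": 0,"hand": 1},
  {"translation": [0,0,0.4],"twist": 0,"hand": 1},
  {"translation": [0,0,0],"twist": 0,"hand": 1},
  {"translation": [0,0,0],"twist": 0,"hand": 1},
])

```text
time: 3.8
tool_pos: [0.4398, -0.2557, 0.3833]
tool_rot: [-0.0, 0.189, 0.982, 0.0]
contact_force: [-0.6, -0.2, 1.2]
gripper_width: 1.002
grasp_force: 0.0
```

Emit:
apply_moves([
  {"translation": [0,0,0],"twist": 0.9,"hand": 0.8},
  {"translation": [0,0,0],"twist": 0.9,"hand": 0.8},
  {"translation": [0,0,0],"twist": 0.9,"hand": 0.8},
  {"translation": [0,0,0],"twist": 0.9,"hand": 0.8},
  {"translation": [0,0,0],"twist": 0.9,"hand": 0.8},
  {"translation": [0,0,0],"twist": 0.9,"hand": 0.8},
  {"translation": [0,0,0],"twist": 0.9,"hand": 0.8},
  {"translation": [0,0,0],"twist": 0,"hand": 0.8},
])

```text
time: 4.6
tool_pos: [0.4409, -0.2564, 0.3877]
tool_rot: [0.003, 0.484, 0.875, -0.001]
contact_force: [0.1, 0.5, -0.9]
gripper_width: 0.8
grasp_force: 0.0
```

Run:
```python
from h import *
np.set_printoptions(precision=4,suppress=True)
s=state(); print(s['tool_pos'],s['tool_rot'],s['joint_pos'])
k=get_calibration('wrist'); im=save('wrist','w0'); print(k)
for q in ['can_blue_mid','can_red_mid','can_yellow_mid','can_white_mid','rail','pallet','carrier_white']:
    print(q,[(np.round(r['point'],4),round(r['score'],2)) for r in recognise('wrist',q)[:3]])
```

```text
[ 0.4409 -0.2564  0.3877] [ 0.0033  0.4839  0.8751 -0.0006] [-0.6727 -0.2717  1.6926 -0.      1.7141 -1.2332]
{'camera_matrix': array([[346.5763,   0.    , 318.8314],
       [  0.    , 346.5763, 236.0415],
       [  0.    ,   0.    ,   1.    ]]), 'pose': array([[ 0.8468, -0.5094, -0.1532,  0.4022],
       [ 0.532 ,  0.8124,  0.2386, -0.1961],
       [ 0.0029, -0.2835,  0.959 ,  0.5094],
       [ 0.    ,  0.    ,  0.    ,  1.    ]])}
can_blue_mid [(array([ 0.5075, -0.2961,  0.0776]), 0.62), (array([ 0.4277, -0.1776,  0.0273]), 0.3)]
can_red_mid [(array([ 0.4275, -0.1742,  0.0788]), 0.55)]
can_yellow_mid [(array([ 0.4553, -0.2142,  0.0816]), 0.55)]
can_white_mid [(array([ 0.4791, -0.2577,  0.0751]), 0.9), (array([ 0.5092, -0.2994,  0.0747]), 0.17)]
rail [(array([ 0.4406, -0.1963,  0.0154]), 0.61)]
pallet [(array([ 0.407 , -0.308 ,  0.0195]), 0.93)]
carrier_white [(array([ 0.479 , -0.2486,  0.0244]), 0.95)]
```

View pics/w0.png

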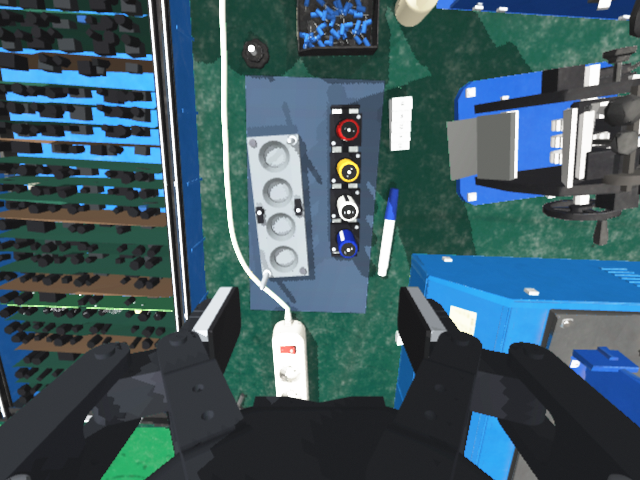

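The wrist view shows the rail with red (348,130), yellow (347,171), white (347,208) and blue (346,243). The pallet pockets run from (274,155) down to (284,260), with the pins at (293,140) and (265,275). I'll refine these on an enlarged crop.

```bash
cat >> h.py <<'E'
def ray(k,uv,z):
    K=k['camera_matrix'];P=k['pose']
    d=P[:3,:3]@np.array([(uv[0]-K[0,2])/K[0,0],-(uv[1]-K[1,2])/K[1,1],-1.]); o=P[:3,3]
    return (o+d*(z-o[2])/d[2])[:2]
def proj(k,X):
    K=k['camera_matrix'];P=k['pose']; c=P[:3,:3].T@(np.asarray(X,float)-P[:3,3])
    return np.array([K[0,2]-K[0,0]*c[0]/c[2],K[1,2]+K[1,1]*c[1]/c[2]])
def rot(t): return np.array([[np.cos(t),-np.sin(t)],[np.sin(t),np.cos(t)]])
E
python3 - <<'E'
from h import *
im=cv2.imread('pics/w0.png')[105:285,235:375]
cv2.imwrite('pics/w0c.png',cv2.resize(im,None,fx=3.3,fy=3.3,interpolation=cv2.INTER_CUBIC))
E
```

```text
(no output)
```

View pics/w0c.png

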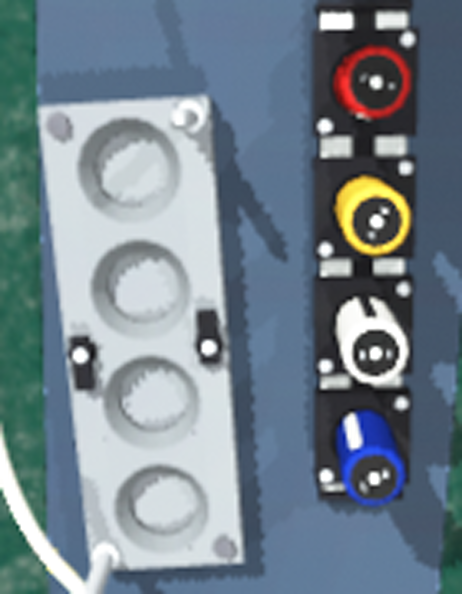

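Run:
```python
from h import *
from scipy.optimize import least_squares
np.set_printoptions(precision=4,suppress=True)
k=get_calibration('wrist'); t=get_calibration('top'); s=state()
f=lambda p:(235+p[0]/3.3-.35,105+p[1]/3.3-.35)
Y=np.array([75,25,-25,-75])/1000
def fit(px,z,cam=k):
    X=np.array([ray(cam,p,z) for p in px])
    r=least_squares(lambda q:((q[:2]+np.c_[-Y*np.sin(q[2]),Y*np.cos(q[2])])-X).ravel()*1e3,[.45,-.25,.55])
    print(X.tolist(),'\nfit',r.x,'resid mm',r.fun); return r.x
fit([f(p) for p in [(129,170),(140,289),(151,401),(161,508)]],.019)
fit([f(p) for p in [(377,82),(377,219),(376,352),(375,478)]],.076)
print('top')
fit([(342,357),(360,342),(381,327),(403,312)],.019,t)
fit([(300,328),(321,313),(344,300),(367,286)],.076,t)
q=s['tool_rot']; print('tool y ang',np.pi/2-2*np.arctan2(q[1],q[2]))
```

```text
[[0.36408264478925645, -0.25135390390711004], [0.3929344101307746, -0.2918206110880267], [0.42190248158498694, -0.3319617968406715], [0.4509444149947123, -0.37259698356756243]] 
fit [ 0.4075 -0.3119  0.622 ] resid mm [-0.3168  0.3738 -0.0351  0.205   0.1302 -0.2893  0.2218 -0.2896]
[[0.4284530912761842, -0.17080581896554117], [0.4552824726231067, -0.21131705780502466], [0.4827457723707395, -0.2534791660721473], [0.5104686892314341, -0.29607797344399367]] 
fit [ 0.4692 -0.2329  0.5794] resid mm [-0.282   0.6436  0.2662 -0.6837  0.1806 -0.3601 -0.1647  0.4001]
top
[[0.3691336141306847, -0.25699309758034006], [0.39866705900941213, -0.29319920356991847], [0.42831697750208375, -0.33562817824178903], [0.45811394082895995, -0.38030181861624224]] 
fit [ 0.4136 -0.3165  0.6235] resid mm [ 0.6311  1.3489  0.2931 -3.0359 -0.1613 -1.1979 -0.7628  2.8848]
[[0.4345498915738818, -0.1734689983870382], [0.4624943851311916, -0.21306566120986362], [0.4868043882400706, -0.2566486479679472], [0.513128888260865, -0.3004623232165219]] 
fit [ 0.4742 -0.2359  0.5496] resid mm [ 0.5209  1.514  -1.3079 -1.5269  0.4979 -0.5816  0.2891  0.5945]
tool y ang 0.5604931105570758
```

```bash
cat >> h.py <<'E'
PAL=(np.array([.4075,-.3119]),.622); RAIL=(np.array([.4692,-.2329]),.5794)
def at(fr,y,x=0): return fr[0]+rot(fr[1])@[x,y]
def ang():
    q=state()['tool_rot']; return np.pi/2-2*np.arctan2(q[1],q[2])
def delta(tgt,z,a=None):
    s=state(); a=ang() if a is None else a; d=np.asarray(tgt)-s['tool_pos'][:2]
    x=np.array([-np.sin(a),np.cos(a)]); y=np.array([np.cos(a),np.sin(a)])
    print('units x,y,z',np.round([d@x*10,d@y*10,(s['tool_pos'][2]-z)*10],3),'tcp',np.round(s['tool_pos'],4),'ang',round(ang(),4),'rot',np.round(s['tool_rot'],3),'t',round(s['time'],2))
E
python3 - <<'E'
from h import *
delta(at(RAIL,.075),.22,.5794)
E
```

```text
units x,y,z [0.782 0.37  1.634] tcp [ 0.44   -0.2559  0.3834] ang 0.5605 rot [ 0.     0.484  0.875 -0.   ] t 5.0
```

Emit:
apply_moves([
  {"translation": [0,0,0],"twist": -0.2,"hand": 0.6},
  {"translation": [0.395,0.18,0.1],"twist": 0,"hand": 0.6},
  {"translation": [0.395,0.18,0.1],"twist": 0,"hand": 0.6},
  {"translation": [0,0,0.48],"twist": 0,"hand": 0.6},
  {"translation": [0,0,0.48],"twist": 0,"hand": 0.6},
  {"translation": [0,0,0.48],"twist": 0,"hand": 0.6},
  {"translation": [0,0,0],"twist": 0,"hand": 0.6},
  {"translation": [0,0,0],"twist": 0,"hand": 0.6},
])

```text
time: 5.8
tool_pos: [0.4266, -0.17, 0.2195]
tool_rot: [-0.001, 0.475, 0.88, 0.0]
contact_force: [0.2, 0.4, 1.3]
gripper_width: 0.6
grasp_force: 0.0
```

Run:
```python
from h import *
delta(at(RAIL,.075),.059)
k=get_calibration('wrist'); im=save('wrist','w1')
for y in [.075,.025,-.025,-.075]:
    print(proj(k,[*at(RAIL,y),.076]).round(1),proj(k,[*at(PAL,y),.019]).round(1))
```

```text
units x,y,z [-0.01   0.012  1.605] tcp [ 0.4266 -0.17    0.2195] ang 0.5804 rot [-0.001  0.475  0.88   0.   ] t 5.8
[320.8 230.4] [220. 247.]
[320.6 288.3] [225.9 293.8]
[320.4 340.9] [231.4 337. ]
[320.3 388.9] [236.4 377.1]
```

View pics/w1.png

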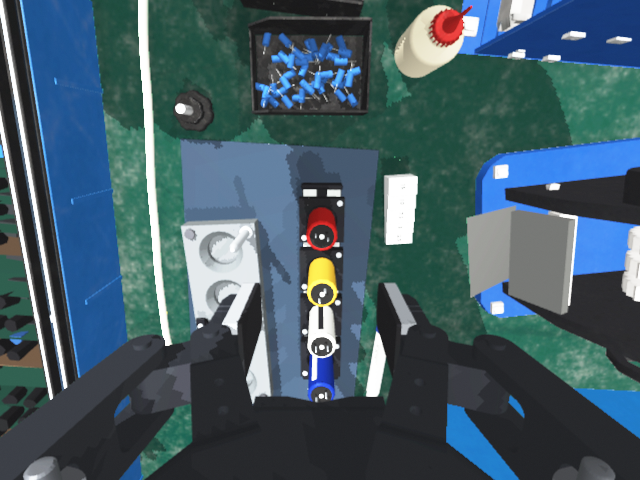

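The wrist view has the can tops at (321,234), (321,292), (321,345) and (321,394), 4–5 px below the prediction. My first fit used a pose read later, after the arm had settled, so I'll refit with the pose from the time of the picture.

Run:
```python
from h import *
from scipy.optimize import least_squares
np.set_printoptions(precision=4,suppress=True)
k1=get_calibration('wrist'); k0=dict(k1); k0['pose']=np.array([[.8468,-.5094,-.1532,.4022],[.532,.8124,.2386,-.1961],[.0029,-.2835,.959,.5094],[0,0,0,1]])
print(k1['pose'],state()['tool_pos'],state()['tool_rot'])
f=lambda p:(235+p[0]/3.3-.35,105+p[1]/3.3-.35)
Y=np.array([75,25,-25,-75])/1000
def fit(n,px,z,cam):
    X=np.array([ray(cam,p,z) for p in px])
    r=least_squares(lambda q:((q[:2]+np.c_[-Y*np.sin(q[2]),Y*np.cos(q[2])])-X).ravel()*1e3,[.45,-.25,.55])
    print(n,r.x,'resid mm',abs(r.fun).max())
    d=r.x[:2]-(PAL if z<.03 else RAIL)[0]; print('  shift mm in x,y vs old',rot(-.6)@d*1e3)
fit('pal w0',[f(p) for p in [(129,170),(140,289),(151,401),(161,508)]],.019,k0)
fit('rail w0',[f(p) for p in [(377,82),(377,219),(376,352),(375,478)]],.076,k0)
fit('rail w1',[(321,234.5),(321,292),(321,345),(321,394)],.076,k1)
t=get_calibration('top')
fit('pal top',[(342,357),(360,342),(381,327),(403,312)],.019,t)
fit('rail top',[(300,328),(321,313),(344,300),(367,286)],.076,t)
```

```text
[[ 0.8361 -0.526  -0.1556  0.3882]
 [ 0.5486  0.8029  0.2333 -0.1115]
 [ 0.0022 -0.2805  0.9599  0.3439]
 [ 0.      0.      0.      1.    ]] [ 0.4278 -0.1707  0.222 ] [ 0.0017  0.4753  0.8798 -0.0001]
pal w0 [ 0.4104 -0.315   0.6213] resid mm 0.34631238852067536
  shift mm in x,y vs old [ 0.612  -4.1758]
rail w0 [ 0.4725 -0.2351  0.58  ] resid mm 1.1217046693495214
  shift mm in x,y vs old [ 1.459  -3.6676]
rail w1 [ 0.4746 -0.2386  0.5824] resid mm 2.0877789821037163
  shift mm in x,y vs old [ 1.1924 -7.7497]
pal top [ 0.4136 -0.3165  0.6235] resid mm 3.0359011248451417
  shift mm in x,y vs old [ 2.3852 -7.2423]
rail top [ 0.4742 -0.2359  0.5496] resid mm 1.5269349644452535
  shift mm in x,y vs old [ 2.4629 -5.3337]
```

```bash
cat >> h.py <<'E'
PAL=(np.array([.4110,-.3154]),.622); RAIL=(np.array([.4728,-.2356]),.580)
E
python3 - <<'E'
from h import *
print(at(RAIL,.075),at(PAL,-.075))
for i in range(3):
    delta(at(RAIL,.075),.059); grab_frame('top')
E
```

```text
[ 0.4316982 -0.1728653] [ 0.45469963 -0.37635361]
units x,y,z [-0.039  0.021  1.63 ] tcp [ 0.4278 -0.1707  0.222 ] ang 0.5802 rot [ 0.002  0.475  0.88  -0.   ] t 5.85
units x,y,z [-0.032  0.018  1.642] tcp [ 0.4284 -0.1711  0.2232] ang 0.5801 rot [ 0.003  0.475  0.88  -0.   ] t 5.9
units x,y,z [-0.03   0.017  1.645] tcp [ 0.4286 -0.1712  0.2235] ang 0.5801 rot [ 0.003  0.475  0.88  -0.   ] t 5.95
```

Emit:
apply_moves([
  {"translation": [-0.03,0.02,0.25],"twist": 0,"hand": 0.6},
  {"translation": [0,0,0.25],"twist": 0,"hand": 0.6},
  {"translation": [0,0,0.2],"twist": 0,"hand": 0.6},
  {"translation": [0,0,0.1],"twist": 0,"hand": 0.6},
  {"translation": [0,0,0.05],"twist": 0,"hand": 0.6},
  {"translation": [0,0,0],"twist": 0,"hand": 0.6},
  {"translation": [0,0,0],"twist": 0,"hand": 0.6},
  {"translation": [0,0,0],"twist": 0,"hand": 0.6},
])

```text
time: 6.8
tool_pos: [0.4308, -0.1719, 0.1357]
tool_rot: [0.001, 0.475, 0.88, -0.0]
contact_force: [-0.7, -0.9, 0.8]
gripper_width: 0.601
grasp_force: 0.0
```

Run:
```python
from h import *
delta(at(RAIL,.075),.059)
k=get_calibration('wrist'); im=save('wrist','w2')
for y in [.075,.025,-.025,-.075]:
    print(proj(k,[*at(RAIL,y),.076]).round(1),proj(k,[*at(PAL,y),.019]).round(1))
for i in range(5):
    delta(at(RAIL,.075),.059); grab_frame('top')
cv2.imwrite('pics/w2c.png',im[130:430,200:440,::-1].repeat(2,0).repeat(2,1))
```

```text
units x,y,z [-0.013  0.002  0.767] tcp [ 0.4308 -0.1719  0.1357] ang 0.58 rot [ 0.001  0.475  0.88  -0.   ] t 6.8
[319.6 269.4] [187.1 282.3]
[319.5 346.9] [196.5 340.9]
[319.5 414.7] [205.  393.8]
[319.4 474.4] [212.7 441.8]
units x,y,z [-0.014  0.003  0.765] tcp [ 0.4307 -0.1718  0.1355] ang 0.58 rot [ 0.001  0.475  0.88  -0.   ] t 6.85
units x,y,z [-0.016  0.004  0.762] tcp [ 0.4305 -0.1717  0.1352] ang 0.58 rot [ 0.001  0.475  0.88  -0.   ] t 6.9
units x,y,z [-0.017  0.004  0.76 ] tcp [ 0.4304 -0.1716  0.135 ] ang 0.58 rot [ 0.001  0.475  0.88  -0.   ] t 6.95
units x,y,z [-0.019  0.005  0.758] tcp [ 0.4303 -0.1716  0.1348] ang 0.58 rot [ 0.     0.475  0.88  -0.   ] t 7.0
units x,y,z [-0.019  0.005  0.757] tcp [ 0.4302 -0.1715  0.1347] ang 0.58 rot [ 0.     0.475  0.88  -0.   ] t 7.05
```

View pics/w2c.png

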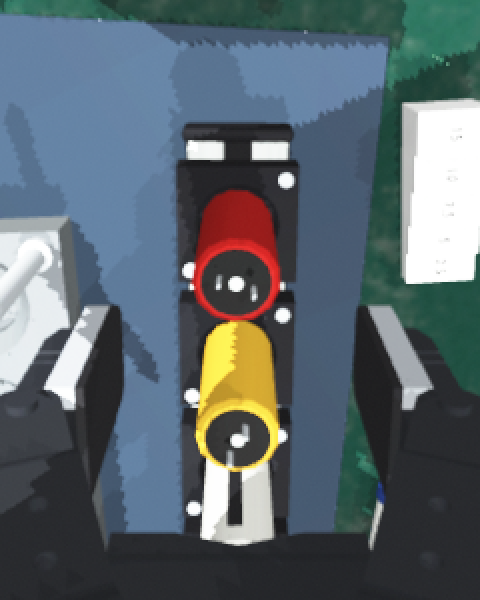

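The close view has the red top at (318,272), against a predicted (319.6,269.4). That is about 1.5 mm further to −y, so I'll correct it, descend and grip.

Emit:
apply_moves([
  {"translation": [-0.035,0,0.2],"twist": 0,"hand": 0.6},
  {"translation": [0,0,0.2],"twist": 0,"hand": 0.6},
  {"translation": [0,0,0.2],"twist": 0,"hand": 0.6},
  {"translation": [0,0,0.1],"twist": 0,"hand": 0.6},
  {"translation": [0,0,0.05],"twist": 0,"hand": 0.6},
  {"translation": [0,0,0],"twist": 0,"hand": 0.6},
  {"translation": [0,0,0],"twist": 0,"hand": 0.6},
  {"translation": [0,0,0],"twist": 0,"hand": 0.6},
])

```text
time: 7.9
tool_pos: [0.4327, -0.1748, 0.0604]
tool_rot: [0.001, 0.475, 0.88, -0.0]
contact_force: [-0.3, 0.2, 0.0]
gripper_width: 0.603
grasp_force: 0.0
```

Emit:
apply_moves([
  {"translation": [0,0,0],"twist": 0,"hand": 0.4},
  {"translation": [0,0,0],"twist": 0,"hand": 0.3},
  {"translation": [0,0,0],"twist": 0,"hand": 0.2},
  {"translation": [0,0,0],"twist": 0,"hand": 0.2},
  {"translation": [0,0,0],"twist": 0,"hand": 0.2},
  {"translation": [0,0,0],"twist": 0,"hand": 0.2},
])

```text
time: 8.5
tool_pos: [0.4325, -0.1747, 0.06]
tool_rot: [0.001, 0.475, 0.88, -0.0]
contact_force: [-0.5, 0.2, 4.4]
gripper_width: 0.277
grasp_force: 59.0
```

Emit:
apply_moves([
  {"translation": [0,0,-0.05],"twist": 0,"hand": 0.2},
  {"translation": [0,0,-0.15],"twist": 0,"hand": 0.2},
  {"translation": [0,0,-0.3],"twist": 0,"hand": 0.2},
  {"translation": [0,0,-0.3],"twist": 0,"hand": 0.2},
  {"translation": [0,0,-0.2],"twist": 0,"hand": 0.2},
  {"translation": [0,0,-0.1],"twist": -0.21,"hand": 0.2},
  {"translation": [0,0,0],"twist": -0.21,"hand": 0.2},
  {"translation": [0,0,0],"twist": 0,"hand": 0.2},
])

```text
time: 9.3
tool_pos: [0.4313, -0.174, 0.168]
tool_rot: [-0.001, 0.457, 0.89, 0.0]
contact_force: [0.2, 0.2, -0.9]
gripper_width: 0.279
grasp_force: 58.7
```

```bash
cat >> h.py <<'E'
RAIL=(at(RAIL,-.0015,-.0006),.580); PAL=(at(PAL,-.001,0),.622)
E
python3 - <<'E'
from h import *
delta(at(PAL,-.075),.17); s=state(); print(s['gripper_width'],s['grasp_force'])
E
```

```text
units x,y,z [-1.79 -0.99 -0.02] tcp [ 0.4313 -0.174   0.168 ] ang 0.6227 rot [-0.001  0.457  0.89   0.   ] t 9.3
0.2792375290166694 58.7166228890419
```

Move in about 5 rows, then hold and take a check picture.

Emit:
apply_moves([
  {"translation": [-0.3,-0.16,0],"twist": 0,"hand": 0.2},
  {"translation": [-0.4,-0.22,0],"twist": 0,"hand": 0.2},
  {"translation": [-0.4,-0.22,0],"twist": 0,"hand": 0.2},
  {"translation": [-0.4,-0.22,0],"twist": 0,"hand": 0.2},
  {"translation": [-0.2,-0.11,0],"twist": 0,"hand": 0.2},
  {"translation": [-0.09,-0.06,0],"twist": 0,"hand": 0.2},
  {"translation": [0,0,0],"twist": 0,"hand": 0.2},
  {"translation": [0,0,0],"twist": 0,"hand": 0.2},
])

```text
time: 10.1
tool_pos: [0.4554, -0.3762, 0.1681]
tool_rot: [-0.001, 0.457, 0.89, 0.001]
contact_force: [0.7, -0.1, 0.1]
gripper_width: 0.276
grasp_force: 58.8
```

Emit:
apply_moves([
  {"translation": [0,0,0.2],"twist": 0,"hand": 0.2},
  {"translation": [0,0,0.2],"twist": 0,"hand": 0.2},
  {"translation": [0,0,0],"twist": 0,"hand": 0.2},
  {"translation": [0,0,0],"twist": 0,"hand": 0.2},
  {"translation": [0,0,0],"twist": 0,"hand": 0.2},
])

```text
time: 10.6
tool_pos: [0.4564, -0.3774, 0.1307]
tool_rot: [0.001, 0.456, 0.89, -0.0]
contact_force: [0.3, 0.3, -0.1]
gripper_width: 0.273
grasp_force: 58.8
```

Run:
```python
from h import *
k=get_calibration('wrist'); im=save('wrist','w3')
for y in [.075,.025,-.025,-.075]:
    print(proj(k,[*at(RAIL,y),.076]).round(1),proj(k,[*at(PAL,y),.019]).round(1))
delta(at(PAL,-.075),.049)
```

```text
[ 564.3 -143.9] [318.1  -7.2]
[537.2  -1.1] [318.1  85.5]
[514.5 117.9] [318. 167.]
[495.3 218.6] [318.  239.1]
units x,y,z [ 0.012 -0.007  0.819] tcp [ 0.4565 -0.3777  0.1309] ang 0.6225 rot [ 0.001  0.457  0.89  -0.   ] t 10.65
```

View pics/w3.png

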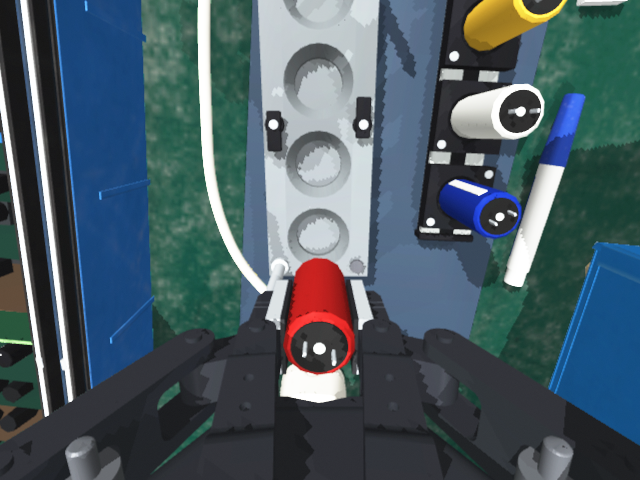

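The pockets appear at (318,80), (318,164) and (318,237), 2–5 px above the prediction, so the pocket is about 1.2 mm further to +y. I'll correct for that and lower the can gently.

Emit:
apply_moves([
  {"translation": [0.025,-0.005,0.15],"twist": 0,"hand": 0.2},
  {"translation": [0,0,0.2],"twist": 0,"hand": 0.2},
  {"translation": [0,0,0.15],"twist": 0,"hand": 0.2},
  {"translation": [0,0,0.1],"twist": 0,"hand": 0.2},
  {"translation": [0,0,0.05],"twist": 0,"hand": 0.2},
  {"translation": [0,0,0],"twist": 0,"hand": 0.2},
  {"translation": [0,0,0],"twist": 0,"hand": 0.2},
])

```text
time: 11.35
tool_pos: [0.4543, -0.3762, 0.0649]
tool_rot: [0.0, 0.457, 0.89, -0.0]
contact_force: [-0.3, -0.2, 0.4]
gripper_width: 0.277
grasp_force: 58.8
```

```bash
cat >> h.py <<'E'
PAL=(at(PAL,.0012,0),.622)
E
python3 - <<'E'
from h import *
delta(at(PAL,-.075),.050);print(state()['contact_force'])
E
```

```text
units x,y,z [-0.002  0.002  0.149] tcp [ 0.4543 -0.3762  0.0649] ang 0.622 rot [ 0.     0.457  0.89  -0.   ] t 11.35
[-0.34961797 -0.19306967  0.37183144]
```

Emit:
apply_moves([
  {"translation": [0,0,0.05],"twist": 0,"hand": 0.2},
  {"translation": [0,0,0.04],"twist": 0,"hand": 0.2},
  {"translation": [0,0,0.03],"twist": 0,"hand": 0.2},
  {"translation": [0,0,0.02],"twist": 0,"hand": 0.2},
  {"translation": [0,0,0],"twist": 0,"hand": 0.2},
  {"translation": [0,0,0],"twist": 0,"hand": 0.2},
])

```text
time: 11.95
tool_pos: [0.454, -0.3758, 0.0503]
tool_rot: [0.0, 0.457, 0.89, -0.0]
contact_force: [0.3, 0.3, -0.7]
gripper_width: 0.274
grasp_force: 58.9
```

Emit:
apply_moves([
  {"translation": [0,0,0.01],"twist": 0,"hand": 0.2},
  {"translation": [0,0,0.01],"twist": 0,"hand": 0.2},
  {"translation": [0,0,0],"twist": 0,"hand": 0.2},
  {"translation": [0,0,0],"twist": 0,"hand": 0.2},
])

```text
time: 12.35
tool_pos: [0.4542, -0.3761, 0.05]
tool_rot: [-0.0, 0.457, 0.89, -0.0]
contact_force: [-3.0, 3.6, 8.4]
gripper_width: 0.278
grasp_force: 59.8
```

Emit:
apply_moves([
  {"translation": [0,0,0],"twist": 0,"hand": 0.35},
  {"translation": [0,0,0],"twist": 0,"hand": 0.5},
  {"translation": [0,0,0],"twist": 0,"hand": 0.55},
  {"translation": [0,0,0],"twist": 0,"hand": 0.55},
  {"translation": [0,0,-0.1],"twist": 0,"hand": 0.55},
  {"translation": [0,0,-0.2],"twist": 0,"hand": 0.55},
  {"translation": [0,0,-0.4],"twist": 0,"hand": 0.55},
  {"translation": [0,0,-0.4],"twist": 0,"hand": 0.55},
])

```text
time: 13.15
tool_pos: [0.4535, -0.3753, 0.1592]
tool_rot: [-0.001, 0.457, 0.89, 0.0]
contact_force: [1.0, -1.1, -0.3]
gripper_width: 0.55
grasp_force: 0.0
```

Run:
```python
from h import *
delta(at(RAIL,.025),.16,.58)
```

```text
units x,y,z [ 1.298  0.921 -0.008] tcp [ 0.4535 -0.3753  0.1592] ang 0.6219 rot [-0.001  0.457  0.89   0.   ] t 13.15
```

Emit:
apply_moves([
  {"translation": [0,0,0],"twist": 0.42,"hand": 0.6},
  {"translation": [0.32,0.23,0],"twist": 0,"hand": 0.6},
  {"translation": [0.38,0.27,0],"twist": 0,"hand": 0.6},
  {"translation": [0.38,0.27,0],"twist": 0,"hand": 0.6},
  {"translation": [0.22,0.15,0.1],"twist": 0,"hand": 0.6},
  {"translation": [0,0,0.15],"twist": 0,"hand": 0.6},
  {"translation": [0,0,0],"twist": 0,"hand": 0.6},
  {"translation": [0,0,0],"twist": 0,"hand": 0.6},
])

```text
time: 13.95
tool_pos: [0.4596, -0.2174, 0.1333]
tool_rot: [-0.0, 0.476, 0.88, -0.0]
contact_force: [0.9, 0.2, 0.8]
gripper_width: 0.6
grasp_force: 0.0
```

Emit:
apply_moves([
  {"translation": [0,0,0],"twist": 0,"hand": 0.6},
  {"translation": [0,0,0],"twist": 0,"hand": 0.6},
])

```text
time: 14.15
tool_pos: [0.46, -0.2178, 0.1341]
tool_rot: [0.001, 0.476, 0.879, -0.0]
contact_force: [-0.1, -0.1, 0.7]
gripper_width: 0.603
grasp_force: 0.0
```

Run:
```python
from h import *
k=get_calibration('wrist'); im=save('wrist','w4')
for y in [.075,.025,-.025,-.075]:
    print(proj(k,[*at(RAIL,y),.076]).round(1),proj(k,[*at(PAL,y),.019]).round(1))
delta(at(RAIL,.025),.059); save('top','t4')
cv2.imwrite('pics/w4c.png',im[80:480,60:560,::-1])
```

```text
[320.  174.8] [179.2 211.3]
[320.  265.7] [189.7 277.6]
[320.  344.4] [199.1 337.2]
[320.  413.2] [207.6 390.8]
units x,y,z [0.014 0.003 0.749] tcp [ 0.4599 -0.2176  0.1339] ang 0.5788 rot [ 0.     0.476  0.879 -0.   ] t 14.2
```

View pics/w4c.png

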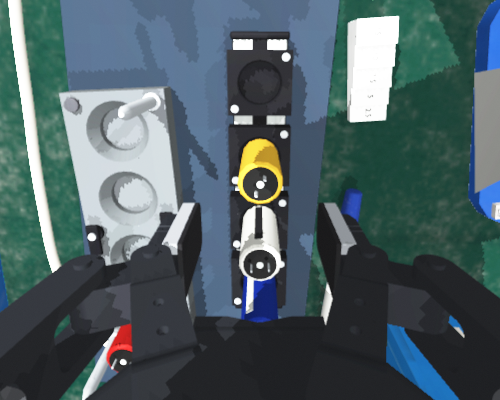

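The yellow top is at (320,264) against a predicted (320,265.7), and the pockets also match. Red is visible standing in its pocket at the lower left. I'll pick yellow.

Emit:
apply_moves([
  {"translation": [0.015,0,0.2],"twist": 0,"hand": 0.6},
  {"translation": [0,0,0.2],"twist": 0,"hand": 0.6},
  {"translation": [0,0,0.2],"twist": 0,"hand": 0.6},
  {"translation": [0,0,0.1],"twist": 0,"hand": 0.6},
  {"translation": [0,0,0.04],"twist": 0,"hand": 0.6},
  {"translation": [0,0,0],"twist": 0,"hand": 0.6},
  {"translation": [0,0,0],"twist": 0,"hand": 0.6},
  {"translation": [0,0,0],"twist": 0,"hand": 0.6},
])

```text
time: 15.05
tool_pos: [0.4596, -0.2159, 0.0605]
tool_rot: [0.001, 0.475, 0.88, -0.0]
contact_force: [0.0, 0.9, 0.2]
gripper_width: 0.598
grasp_force: 0.0
```

Emit:
apply_moves([
  {"translation": [0,0,0],"twist": 0,"hand": 0.4},
  {"translation": [0,0,0],"twist": 0,"hand": 0.3},
  {"translation": [0,0,0],"twist": 0,"hand": 0.2},
  {"translation": [0,0,0],"twist": 0,"hand": 0.2},
  {"translation": [0,0,0],"twist": 0,"hand": 0.2},
  {"translation": [0,0,0],"twist": 0,"hand": 0.2},
])

```text
time: 15.65
tool_pos: [0.4594, -0.2157, 0.06]
tool_rot: [0.001, 0.475, 0.88, -0.0]
contact_force: [-0.4, 0.6, 5.9]
gripper_width: 0.279
grasp_force: 58.9
```

Emit:
apply_moves([
  {"translation": [0,0,-0.05],"twist": 0,"hand": 0.2},
  {"translation": [0,0,-0.15],"twist": 0,"hand": 0.2},
  {"translation": [0,0,-0.3],"twist": 0,"hand": 0.2},
  {"translation": [0,0,-0.3],"twist": 0,"hand": 0.2},
  {"translation": [0,0,-0.25],"twist": 0,"hand": 0.2},
  {"translation": [0,0,-0.1],"twist": -0.21,"hand": 0.2},
  {"translation": [0,0,0],"twist": -0.21,"hand": 0.2},
  {"translation": [0,0,0],"twist": 0,"hand": 0.2},
])

```text
time: 16.45
tool_pos: [0.4582, -0.215, 0.1732]
tool_rot: [-0.001, 0.457, 0.89, 0.0]
contact_force: [0.6, 0.4, -0.9]
gripper_width: 0.276
grasp_force: 58.7
```

Run:
```python
from h import *
delta(at(PAL,-.025),.17)
```

```text
units x,y,z [-0.788 -0.969  0.032] tcp [ 0.4582 -0.215   0.1732] ang 0.6226 rot [-0.001  0.457  0.89   0.   ] t 16.45
```

Emit:
apply_moves([
  {"translation": [-0.2,-0.24,0],"twist": 0,"hand": 0.2},
  {"translation": [-0.25,-0.31,0],"twist": 0,"hand": 0.2},
  {"translation": [-0.24,-0.3,0],"twist": 0,"hand": 0.2},
  {"translation": [-0.1,-0.12,0.1],"twist": 0,"hand": 0.2},
  {"translation": [0,0,0.3],"twist": 0,"hand": 0.2},
  {"translation": [0,0,0.1],"twist": 0,"hand": 0.2},
  {"translation": [0,0,0],"twist": 0,"hand": 0.2},
  {"translation": [0,0,0],"twist": 0,"hand": 0.2},
])

```text
time: 17.25
tool_pos: [0.4261, -0.3353, 0.1239]
tool_rot: [-0.001, 0.456, 0.89, 0.0]
contact_force: [0.3, -0.1, -0.3]
gripper_width: 0.279
grasp_force: 58.9
```

Emit:
apply_moves([
  {"translation": [0,0,0],"twist": 0,"hand": 0.2},
  {"translation": [0,0,0],"twist": 0,"hand": 0.2},
])

```text
time: 17.45
tool_pos: [0.4268, -0.3363, 0.1257]
tool_rot: [0.001, 0.456, 0.89, -0.0]
contact_force: [0.1, 0.1, 0.6]
gripper_width: 0.275
grasp_force: 58.9
```

Run:
```python
from h import *
delta(at(PAL,-.025),.050)
```

```text
units x,y,z [ 0.014 -0.007  0.757] tcp [ 0.4268 -0.3363  0.1257] ang 0.6227 rot [ 0.001  0.456  0.89  -0.   ] t 17.45
```

Emit:
apply_moves([
  {"translation": [0.015,-0.005,0.15],"twist": 0,"hand": 0.2},
  {"translation": [0,0,0.2],"twist": 0,"hand": 0.2},
  {"translation": [0,0,0.15],"twist": 0,"hand": 0.2},
  {"translation": [0,0,0.1],"twist": 0,"hand": 0.2},
  {"translation": [0,0,0.05],"twist": 0,"hand": 0.2},
  {"translation": [0,0,0.03],"twist": 0,"hand": 0.2},
  {"translation": [0,0,0],"twist": 0,"hand": 0.2},
  {"translation": [0,0,0],"twist": 0,"hand": 0.2},
])

```text
time: 18.25
tool_pos: [0.4252, -0.3356, 0.057]
tool_rot: [0.001, 0.457, 0.89, -0.0]
contact_force: [-0.1, -0.3, 0.0]
gripper_width: 0.28
grasp_force: 58.9
```

Emit:
apply_moves([
  {"translation": [0,0,0.03],"twist": 0,"hand": 0.2},
  {"translation": [0,0,0.02],"twist": 0,"hand": 0.2},
  {"translation": [0,0,0.01],"twist": 0,"hand": 0.2},
  {"translation": [0,0,0],"twist": 0,"hand": 0.2},
  {"translation": [0,0,0],"twist": 0,"hand": 0.2},
])

```text
time: 18.75
tool_pos: [0.4247, -0.3351, 0.0503]
tool_rot: [-0.0, 0.457, 0.89, 0.0]
contact_force: [-0.4, -0.4, -0.1]
gripper_width: 0.281
grasp_force: 58.9
```

Emit:
apply_moves([
  {"translation": [0,0,0.01],"twist": 0,"hand": 0.2},
  {"translation": [0,0,0.01],"twist": 0,"hand": 0.2},
  {"translation": [0,0,0],"twist": 0,"hand": 0.2},
  {"translation": [0,0,0],"twist": 0,"hand": 0.2},
])

```text
time: 19.15
tool_pos: [0.425, -0.3355, 0.05]
tool_rot: [-0.0, 0.457, 0.89, -0.0]
contact_force: [-3.2, 2.1, 8.9]
gripper_width: 0.273
grasp_force: 60.0
```

Yellow is seated at the same height and with the same force as red. I'll release it and go on to white (rail y = −25).

Emit:
apply_moves([
  {"translation": [0,0,0],"twist": 0,"hand": 0.35},
  {"translation": [0,0,0],"twist": 0,"hand": 0.5},
  {"translation": [0,0,0],"twist": 0,"hand": 0.55},
  {"translation": [0,0,0],"twist": 0,"hand": 0.55},
  {"translation": [0,0,-0.1],"twist": 0,"hand": 0.55},
  {"translation": [0,0,-0.2],"twist": 0,"hand": 0.55},
  {"translation": [0,0,-0.4],"twist": 0,"hand": 0.55},
  {"translation": [0,0,-0.4],"twist": 0.42,"hand": 0.55},
])

```text
time: 19.95
tool_pos: [0.4243, -0.3347, 0.1593]
tool_rot: [-0.001, 0.476, 0.88, 0.0]
contact_force: [0.7, -1.0, -0.4]
gripper_width: 0.551
grasp_force: 0.0
```

Run:
```python
from h import *
delta(at(RAIL,-.025),.134,.58)
```

```text
units x,y,z [0.298 0.943 0.253] tcp [ 0.4243 -0.3347  0.1593] ang 0.5789 rot [-0.001  0.476  0.88   0.   ] t 19.95
```

Emit:
apply_moves([
  {"translation": [0.08,0.25,0],"twist": 0,"hand": 0.6},
  {"translation": [0.1,0.33,0],"twist": 0,"hand": 0.6},
  {"translation": [0.09,0.26,0],"twist": 0,"hand": 0.6},
  {"translation": [0.03,0.1,0.1],"twist": 0,"hand": 0.6},
  {"translation": [0,0,0.15],"twist": 0,"hand": 0.6},
  {"translation": [0,0,0],"twist": 0,"hand": 0.6},
  {"translation": [0,0,0],"twist": 0,"hand": 0.6},
  {"translation": [0,0,0],"twist": 0,"hand": 0.6},
])

```text
time: 20.75
tool_pos: [0.4865, -0.2594, 0.1333]
tool_rot: [-0.0, 0.476, 0.879, -0.0]
contact_force: [0.9, 0.6, -0.1]
gripper_width: 0.595
grasp_force: 0.0
```

Emit:
apply_moves([
  {"translation": [0,0,0],"twist": 0,"hand": 0.6},
  {"translation": [0,0,0],"twist": 0,"hand": 0.6},
])

```text
time: 20.95
tool_pos: [0.487, -0.2591, 0.1338]
tool_rot: [0.0, 0.476, 0.88, -0.0]
contact_force: [-0.2, 0.6, 0.2]
gripper_width: 0.601
grasp_force: 0.0
```

Run:
```python
from h import *
k=get_calibration('wrist'); im=save('wrist','w5')
for y in [.075,.025,-.025,-.075]:
    print(proj(k,[*at(RAIL,y),.076]).round(1),proj(k,[*at(PAL,y),.019]).round(1))
delta(at(RAIL,-.025),.059)
cv2.imwrite('pics/w5c.png',im[80:480,60:560,::-1])
```

```text
[320.3  69.8] [170.8 137.7]
[320.3 176.1] [182.3 212.1]
[320.2 267. ] [192.6 278.5]
[320.1 345.7] [201.9 338. ]
units x,y,z [0.009 0.004 0.748] tcp [ 0.487  -0.259   0.1338] ang 0.5795 rot [ 0.     0.476  0.88  -0.   ] t 21.0
```

View pics/w5c.png

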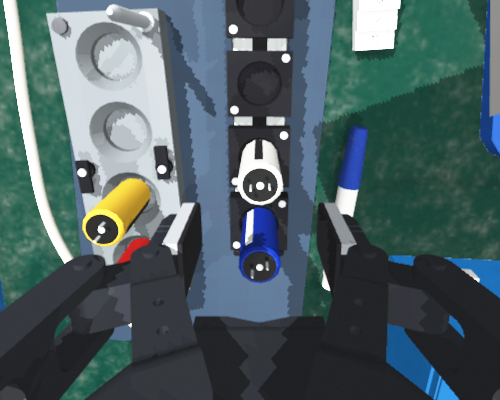

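The white top is at (320,266), which matches. Yellow stands upright in its pocket. The pockets appear about 1.5 mm further to +y, so I'll adjust the pallet estimate and pick white.

Emit:
apply_moves([
  {"translation": [0.01,0,0.2],"twist": 0,"hand": 0.6},
  {"translation": [0,0,0.2],"twist": 0,"hand": 0.6},
  {"translation": [0,0,0.2],"twist": 0,"hand": 0.6},
  {"translation": [0,0,0.1],"twist": 0,"hand": 0.6},
  {"translation": [0,0,0.04],"twist": 0,"hand": 0.6},
  {"translation": [0,0,0],"twist": 0,"hand": 0.6},
  {"translation": [0,0,0],"twist": 0,"hand": 0.6},
  {"translation": [0,0,0],"twist": 0,"hand": 0.6},
])

```text
time: 21.8
tool_pos: [0.4872, -0.2582, 0.0606]
tool_rot: [0.001, 0.475, 0.88, -0.0]
contact_force: [1.5, 1.0, -0.4]
gripper_width: 0.598
grasp_force: 0.0
```

Emit:
apply_moves([
  {"translation": [0,0,0],"twist": 0,"hand": 0.4},
  {"translation": [0,0,0],"twist": 0,"hand": 0.3},
  {"translation": [0,0,0],"twist": 0,"hand": 0.2},
  {"translation": [0,0,0],"twist": 0,"hand": 0.2},
  {"translation": [0,0,0],"twist": 0,"hand": 0.2},
  {"translation": [0,0,0],"twist": 0,"hand": 0.2},
])

```text
time: 22.4
tool_pos: [0.4869, -0.2581, 0.06]
tool_rot: [0.001, 0.475, 0.88, -0.0]
contact_force: [0.3, -0.7, 5.2]
gripper_width: 0.278
grasp_force: 58.8
```

Emit:
apply_moves([
  {"translation": [0,0,-0.05],"twist": 0,"hand": 0.2},
  {"translation": [0,0,-0.15],"twist": 0,"hand": 0.2},
  {"translation": [0,0,-0.3],"twist": 0,"hand": 0.2},
  {"translation": [0,0,-0.3],"twist": 0,"hand": 0.2},
  {"translation": [0,0,-0.25],"twist": 0,"hand": 0.2},
  {"translation": [0,0,-0.1],"twist": -0.21,"hand": 0.2},
  {"translation": [0,0,0],"twist": -0.21,"hand": 0.2},
  {"translation": [0,0,0],"twist": 0,"hand": 0.2},
])

```text
time: 23.2
tool_pos: [0.4858, -0.2573, 0.1732]
tool_rot: [-0.001, 0.457, 0.89, 0.0]
contact_force: [-0.2, 0.1, -0.3]
gripper_width: 0.277
grasp_force: 58.7
```

```bash
cat >> h.py <<'E'
PAL=(at(PAL,.0013,-.0006),.622)
E
python3 - <<'E'
from h import *
delta(at(PAL,.025),.17)
E
```

```text
units x,y,z [ 0.229 -0.952  0.032] tcp [ 0.4858 -0.2573  0.1732] ang 0.6227 rot [-0.001  0.457  0.89   0.   ] t 23.2
```

Emit:
apply_moves([
  {"translation": [0.06,-0.24,0],"twist": 0,"hand": 0.2},
  {"translation": [0.08,-0.33,0],"twist": 0,"hand": 0.2},
  {"translation": [0.07,-0.28,0],"twist": 0,"hand": 0.2},
  {"translation": [0.02,-0.1,0.1],"twist": 0,"hand": 0.2},
  {"translation": [0,0,0.3],"twist": 0,"hand": 0.2},
  {"translation": [0,0,0.1],"twist": 0,"hand": 0.2},
  {"translation": [0,0,0],"twist": 0,"hand": 0.2},
  {"translation": [0,0,0],"twist": 0,"hand": 0.2},
])

```text
time: 24.0
tool_pos: [0.396, -0.2941, 0.124]
tool_rot: [-0.0, 0.457, 0.89, 0.0]
contact_force: [-0.1, -0.3, -0.1]
gripper_width: 0.276
grasp_force: 58.9
```

Emit:
apply_moves([
  {"translation": [0,0,0],"twist": 0,"hand": 0.2},
  {"translation": [0,0,0],"twist": 0,"hand": 0.2},
  {"translation": [0,0,0],"twist": 0,"hand": 0.2},
  {"translation": [0,0,0],"twist": 0,"hand": 0.2},
])

```text
time: 24.4
tool_pos: [0.3961, -0.2946, 0.1249]
tool_rot: [0.0, 0.457, 0.89, -0.0]
contact_force: [-0.2, 0.6, 0.1]
gripper_width: 0.279
grasp_force: 58.9
```

Run:
```python
from h import *
delta(at(PAL,.025),.050)
```

```text
units x,y,z [ 0.009 -0.006  0.749] tcp [ 0.3961 -0.2946  0.1249] ang 0.6221 rot [ 0.     0.457  0.89  -0.   ] t 24.4
```

Emit:
apply_moves([
  {"translation": [0.008,-0.006,0.15],"twist": 0,"hand": 0.2},
  {"translation": [0,0,0.2],"twist": 0,"hand": 0.2},
  {"translation": [0,0,0.15],"twist": 0,"hand": 0.2},
  {"translation": [0,0,0.1],"twist": 0,"hand": 0.2},
  {"translation": [0,0,0.05],"twist": 0,"hand": 0.2},
  {"translation": [0,0,0.03],"twist": 0,"hand": 0.2},
  {"translation": [0,0,0],"twist": 0,"hand": 0.2},
  {"translation": [0,0,0],"twist": 0,"hand": 0.2},
])

```text
time: 25.2
tool_pos: [0.3952, -0.2945, 0.057]
tool_rot: [0.001, 0.457, 0.89, -0.0]
contact_force: [-0.2, -0.2, -0.7]
gripper_width: 0.283
grasp_force: 58.9
```

Emit:
apply_moves([
  {"translation": [0,0,0.03],"twist": 0,"hand": 0.2},
  {"translation": [0,0,0.02],"twist": 0,"hand": 0.2},
  {"translation": [0,0,0.01],"twist": 0,"hand": 0.2},
  {"translation": [0,0,0.01],"twist": 0,"hand": 0.2},
  {"translation": [0,0,0],"twist": 0,"hand": 0.2},
  {"translation": [0,0,0],"twist": 0,"hand": 0.2},
])

```text
time: 25.8
tool_pos: [0.3951, -0.2944, 0.05]
tool_rot: [0.0, 0.457, 0.89, -0.0]
contact_force: [-0.4, 0.8, 5.7]
gripper_width: 0.277
grasp_force: 59.4
```

White is seated. I'll release it and go to blue (rail y = −75).

Emit:
apply_moves([
  {"translation": [0,0,0],"twist": 0,"hand": 0.35},
  {"translation": [0,0,0],"twist": 0,"hand": 0.5},
  {"translation": [0,0,0],"twist": 0,"hand": 0.55},
  {"translation": [0,0,0],"twist": 0,"hand": 0.55},
  {"translation": [0,0,-0.1],"twist": 0,"hand": 0.55},
  {"translation": [0,0,-0.2],"twist": 0,"hand": 0.55},
  {"translation": [0,0,-0.4],"twist": 0,"hand": 0.55},
  {"translation": [0,0,-0.4],"twist": 0.42,"hand": 0.55},
])

```text
time: 26.6
tool_pos: [0.3943, -0.2936, 0.1604]
tool_rot: [-0.001, 0.476, 0.88, 0.0]
contact_force: [0.4, -0.0, -0.0]
gripper_width: 0.55
grasp_force: 0.0
```

Run:
```python
from h import *
delta(at(RAIL,-.075),.134,.58)
```

```text
units x,y,z [-0.71   0.968  0.264] tcp [ 0.3943 -0.2936  0.1604] ang 0.5789 rot [-0.001  0.476  0.88   0.   ] t 26.6
```

Emit:
apply_moves([
  {"translation": [-0.18,0.24,0],"twist": 0,"hand": 0.6},
  {"translation": [-0.24,0.33,0],"twist": 0,"hand": 0.6},
  {"translation": [-0.21,0.28,0],"twist": 0,"hand": 0.6},
  {"translation": [-0.08,0.115,0.1],"twist": 0,"hand": 0.6},
  {"translation": [0,0,0.16],"twist": 0,"hand": 0.6},
  {"translation": [0,0,0],"twist": 0,"hand": 0.6},
  {"translation": [0,0,0],"twist": 0,"hand": 0.6},
  {"translation": [0,0,0],"twist": 0,"hand": 0.6},
])

```text
time: 27.4
tool_pos: [0.5138, -0.3008, 0.1337]
tool_rot: [0.0, 0.476, 0.88, -0.0]
contact_force: [-0.2, -1.5, 0.1]
gripper_width: 0.602
grasp_force: 0.0
```

Emit:
apply_moves([
  {"translation": [0,0,0],"twist": 0,"hand": 0.6},
  {"translation": [0,0,0],"twist": 0,"hand": 0.6},
  {"translation": [0,0,0],"twist": 0,"hand": 0.6},
])

```text
time: 27.7
tool_pos: [0.5144, -0.3008, 0.1338]
tool_rot: [0.0, 0.476, 0.88, -0.0]
contact_force: [0.3, -0.2, -0.4]
gripper_width: 0.602
grasp_force: 0.0
```

Run:
```python
from h import *
k=get_calibration('wrist'); im=save('wrist','w6')
for y in [.075,.025,-.025,-.075]:
    print(proj(k,[*at(RAIL,y),.076]).round(1),proj(k,[*at(PAL,y),.019]).round(1))
delta(at(RAIL,-.075),.059)
cv2.imwrite('pics/w6c.png',im[0:480,40:560,::-1])
```

```text
[320.2 -55.8] [159.7  51.3]
[320.1  70.1] [172.6 135.7]
[320.  176.3] [184.  210.4]
[319.9 267.2] [194.2 276.9]
units x,y,z [0.008 0.002 0.747] tcp [ 0.5145 -0.3007  0.1337] ang 0.5798 rot [ 0.     0.475  0.88  -0.   ] t 27.75
```

View pics/w6c.png

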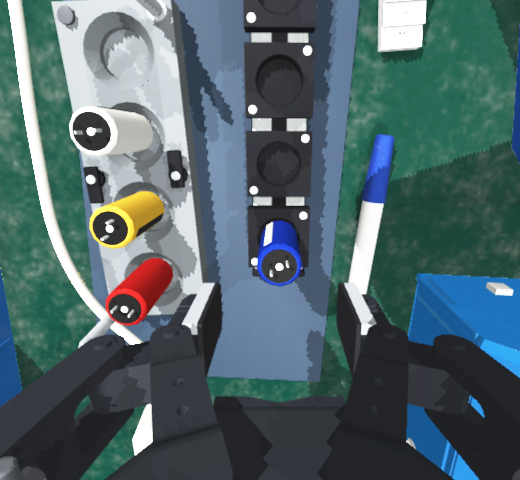

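The blue top is at about (319,266), which matches. White, yellow and red all stand upright in their pockets. The last pocket is at (159,51), as predicted. I'll pick blue.

Emit:
apply_moves([
  {"translation": [0.008,0,0.2],"twist": 0,"hand": 0.6},
  {"translation": [0,0,0.2],"twist": 0,"hand": 0.6},
  {"translation": [0,0,0.2],"twist": 0,"hand": 0.6},
  {"translation": [0,0,0.1],"twist": 0,"hand": 0.6},
  {"translation": [0,0,0.04],"twist": 0,"hand": 0.6},
  {"translation": [0,0,0],"twist": 0,"hand": 0.6},
  {"translation": [0,0,0],"twist": 0,"hand": 0.6},
  {"translation": [0,0,0],"twist": 0,"hand": 0.6},
])

```text
time: 28.55
tool_pos: [0.5148, -0.3005, 0.0606]
tool_rot: [0.001, 0.475, 0.88, -0.0]
contact_force: [-0.5, -0.4, -0.3]
gripper_width: 0.6
grasp_force: 0.0
```

Emit:
apply_moves([
  {"translation": [0,0,0],"twist": 0,"hand": 0.4},
  {"translation": [0,0,0],"twist": 0,"hand": 0.3},
  {"translation": [0,0,0],"twist": 0,"hand": 0.2},
  {"translation": [0,0,0],"twist": 0,"hand": 0.2},
  {"translation": [0,0,0],"twist": 0,"hand": 0.2},
  {"translation": [0,0,0],"twist": 0,"hand": 0.2},
])

```text
time: 29.15
tool_pos: [0.5144, -0.3002, 0.06]
tool_rot: [0.001, 0.475, 0.88, -0.0]
contact_force: [0.0, -0.8, 4.0]
gripper_width: 0.277
grasp_force: 58.9
```

Emit:
apply_moves([
  {"translation": [0,0,-0.05],"twist": 0,"hand": 0.2},
  {"translation": [0,0,-0.15],"twist": 0,"hand": 0.2},
  {"translation": [0,0,-0.3],"twist": 0,"hand": 0.2},
  {"translation": [0,0,-0.3],"twist": 0,"hand": 0.2},
  {"translation": [0,0,-0.25],"twist": 0,"hand": 0.2},
  {"translation": [0,0,-0.1],"twist": -0.21,"hand": 0.2},
  {"translation": [0,0,0],"twist": -0.21,"hand": 0.2},
  {"translation": [0,0,0],"twist": 0,"hand": 0.2},
])

```text
time: 29.95
tool_pos: [0.5135, -0.2995, 0.1731]
tool_rot: [-0.001, 0.456, 0.89, 0.0]
contact_force: [-0.2, 0.3, -1.4]
gripper_width: 0.28
grasp_force: 58.7
```

Run:
```python
from h import *
delta(at(PAL,.075),.17)
```

```text
units x,y,z [ 1.233 -0.93   0.031] tcp [ 0.5135 -0.2995  0.1731] ang 0.6227 rot [-0.001  0.456  0.89   0.   ] t 29.95
```

Emit:
apply_moves([
  {"translation": [0.24,-0.18,0],"twist": 0,"hand": 0.2},
  {"translation": [0.36,-0.27,0],"twist": 0,"hand": 0.2},
  {"translation": [0.36,-0.27,0],"twist": 0,"hand": 0.2},
  {"translation": [0.2,-0.15,0],"twist": 0,"hand": 0.2},
  {"translation": [0.073,-0.06,0.1],"twist": 0,"hand": 0.2},
  {"translation": [0,0,0.3],"twist": 0,"hand": 0.2},
  {"translation": [0,0,0.1],"twist": 0,"hand": 0.2},
  {"translation": [0,0,0],"twist": 0,"hand": 0.2},
])

```text
time: 30.75
tool_pos: [0.3654, -0.2525, 0.1211]
tool_rot: [-0.003, 0.457, 0.89, 0.001]
contact_force: [-0.5, 0.8, -0.7]
gripper_width: 0.273
grasp_force: 58.8
```

Emit:
apply_moves([
  {"translation": [0,0,0],"twist": 0,"hand": 0.2},
  {"translation": [0,0,0],"twist": 0,"hand": 0.2},
  {"translation": [0,0,0],"twist": 0,"hand": 0.2},
  {"translation": [0,0,0],"twist": 0,"hand": 0.2},
  {"translation": [0,0,0],"twist": 0,"hand": 0.2},
])

```text
time: 31.25
tool_pos: [0.3669, -0.2541, 0.1248]
tool_rot: [0.0, 0.457, 0.89, -0.0]
contact_force: [-0.1, -0.2, -1.1]
gripper_width: 0.279
grasp_force: 58.9
```

Run:
```python
from h import *
delta(at(PAL,.075),.050)
```

```text
units x,y,z [ 0.01  -0.004  0.748] tcp [ 0.3669 -0.2541  0.1248] ang 0.6221 rot [ 0.     0.457  0.89  -0.   ] t 31.25
```

Emit:
apply_moves([
  {"translation": [0.009,-0.004,0.15],"twist": 0,"hand": 0.2},
  {"translation": [0,0,0.2],"twist": 0,"hand": 0.2},
  {"translation": [0,0,0.15],"twist": 0,"hand": 0.2},
  {"translation": [0,0,0.1],"twist": 0,"hand": 0.2},
  {"translation": [0,0,0.05],"twist": 0,"hand": 0.2},
  {"translation": [0,0,0.03],"twist": 0,"hand": 0.2},
  {"translation": [0,0,0],"twist": 0,"hand": 0.2},
  {"translation": [0,0,0],"twist": 0,"hand": 0.2},
])

```text
time: 32.05
tool_pos: [0.3662, -0.2538, 0.057]
tool_rot: [0.001, 0.457, 0.89, -0.0]
contact_force: [0.2, -0.9, 0.0]
gripper_width: 0.277
grasp_force: 58.9
```

Emit:
apply_moves([
  {"translation": [0,0,0.03],"twist": 0,"hand": 0.2},
  {"translation": [0,0,0.02],"twist": 0,"hand": 0.2},
  {"translation": [0,0,0.01],"twist": 0,"hand": 0.2},
  {"translation": [0,0,0.01],"twist": 0,"hand": 0.2},
  {"translation": [0,0,0],"twist": 0,"hand": 0.2},
  {"translation": [0,0,0],"twist": 0,"hand": 0.2},
])

```text
time: 32.65
tool_pos: [0.3659, -0.2536, 0.05]
tool_rot: [-0.0, 0.457, 0.89, -0.0]
contact_force: [-1.2, 1.8, 6.1]
gripper_width: 0.279
grasp_force: 59.5
```

Blue is seated. I'll release it, retreat straight up, then move aside (−y) for a final look.

Emit:
apply_moves([
  {"translation": [0,0,0],"twist": 0,"hand": 0.35},
  {"translation": [0,0,0],"twist": 0,"hand": 0.5},
  {"translation": [0,0,0],"twist": 0,"hand": 0.55},
  {"translation": [0,0,0],"twist": 0,"hand": 0.55},
  {"translation": [0,0,-0.1],"twist": 0,"hand": 0.55},
  {"translation": [0,0,-0.2],"twist": 0,"hand": 0.55},
  {"translation": [0,0,-0.4],"twist": 0,"hand": 0.55},
  {"translation": [0,0,-0.5],"twist": 0,"hand": 0.55},
])

```text
time: 33.45
tool_pos: [0.3645, -0.2522, 0.1691]
tool_rot: [-0.002, 0.457, 0.89, 0.001]
contact_force: [-0.0, -1.4, 0.4]
gripper_width: 0.553
grasp_force: 0.0
```

Emit:
apply_moves([
  {"translation": [-0.3,0.1,-0.4],"twist": 0,"hand": 0.55},
  {"translation": [-0.4,0.2,-0.3],"twist": 0,"hand": 0.55},
  {"translation": [-0.4,0.2,-0.3],"twist": 0,"hand": 0.55},
  {"translation": [-0.3,0.2,-0.2],"twist": 0,"hand": 0.55},
  {"translation": [0,0,0],"twist": 0,"hand": 0.55},
  {"translation": [0,0,0],"twist": 0,"hand": 0.55},
  {"translation": [0,0,0],"twist": 0,"hand": 0.55},
  {"translation": [0,0,0],"twist": 0,"hand": 0.55},
])

```text
time: 34.25
tool_pos: [0.4968, -0.3223, 0.2831]
tool_rot: [-0.001, 0.457, 0.889, 0.0]
contact_force: [0.2, 0.4, -0.3]
gripper_width: 0.55
grasp_force: 0.0
```

Run:
```python
from h import *
k=get_calibration('wrist'); im=save('wrist','w7'); ks=get_calibration('scene'); sc=save('scene','s7')
for y in [.075,.025,-.025,-.075]:
    print(proj(k,[*at(PAL,y),.066]).round(1),proj(ks,[*at(PAL,y),.066]).round(1))
a=cv2.resize(im[100:300,200:400],(500,500)); b=cv2.resize(sc[240:350,195:325],(300,254),interpolation=cv2.INTER_CUBIC)
o=np.zeros((500,800,3),np.uint8); o[:,:500]=a; o[:254,500:]=b
cv2.imwrite('pics/f.png',o[:,:,::-1])
```

```text
[244.9  65. ] [221.9 286.2]
[248.1 123.9] [244.3 291.9]
[251.  177.9] [267.6 297.8]
[253.6 227.7] [291.8 303.9]
```

View pics/f.png

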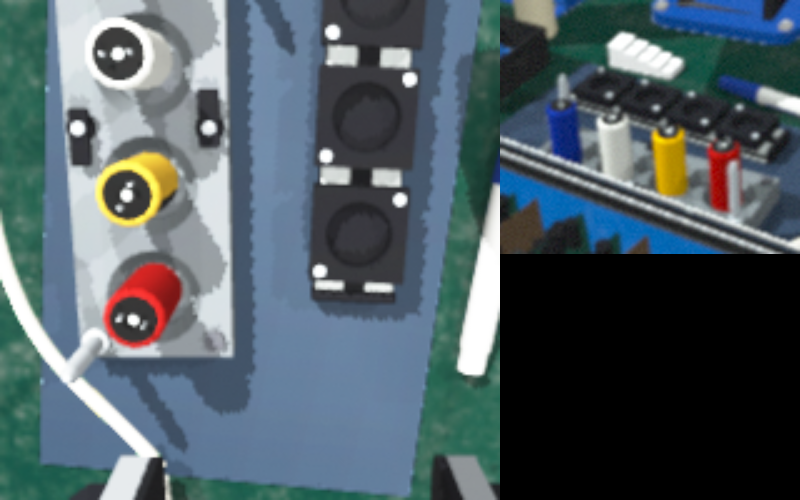

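The final picture shows blue, white, yellow and red upright in the pallet, left to right. Their tops in the scene view are at (222,285), (244,289), (268,295) and (292,302), within 3 px of the fully seated prediction, and the carriers are empty. I'm handing in the job.

```bash
python3 -c "
from plant import *
print(job_done())"
```

```text
the job is handed in; nothing more can be done
None
```

All four cans stand upright and fully down in the pallet in mirrored order (left to right: blue, white, yellow, red), and the job was handed in after about 34 s of the 90 s allowed.

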